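# Work the tall locking wedge out of its clamp

## Robot

A 6-joint arm with a two-finger parallel gripper is mounted at the origin on the work surface. World frame = base frame: x ahead of the robot, y to its left, z up, the work surface at z = 0. Lengths are in m, angles in rad, forces in N, time in s.
With the tool pointing down it reaches from about 0.425 to 0.95 m from the base axis. Payload 3.5 kg.
Tool frame: the origin (TCP) lies midway between the tips of the shut fingers; the grasp point (between the pads) lies 19 mm behind it; z points along the fingers, y is the line along which they close (so a half turn about z gives the same grasp; the last joint's range is limited). The gripper opens to 85 mm and grips with 20 to 120 N. Pads are 22 mm wide; open, the fingers measure 114 mm over their backs; the gripper's body (76 mm by 85 mm) begins 54 mm behind the grasp point. The pads swing forward as they close: fully open they stand 13 mm farther back than shut.
Start: joints at [-1.363, 0.286, 1.577, -0, 1.279, -0.15], TCP at [0.236, -0.632, 0.231] pointing down, gripper open.
Joint ranges: [-2.77, 2.77], [-0.9, 2.22], [0.21, 2.48], [-1.53, 4.67], [0.24, 2.81], [-2.84, 2.84]. Speed limits (rad/s): [2.79, 2.79, 3.14, 3.14, 3.14, 3.14].

## Interface

Orientations are given as a unit quaternion [x, y, z, w].
In Python, from plant import ctrl, cams, order gives the robot as it stands.
- The arm moves only by the tool move_arm, never from a script. Its argument "plan" is one flat list of numbers, 7 for each row, row after row: the shift along the world's x, y, z in mm, then the turn, a rotation vector about the world's x, y, z in degrees, then the finger opening in mm, from 0 to 85.4. A call has 1 to 12 rows; each row shifts and turns the commanded pose from where the row before left it; what a row does not reach is not made up. A row lasts 1/10 s, in which the tool goes at most 50 mm and 8.59 degrees, less where a joint would pass 70% of its speed; a pose out of reach is approached as far as the arm can. A call is refused whole if a number of a shift passes 50 or a number of a turn 8.59, either way. A call with a gripper value outside its range is refused whole. The fingers move at their own pace and stop on an object; "newtons" is the grip in N (left out, the last holds). Time passes only in rows, so rows that do not move let the fingers close. It gives the time, the measured TCP pose, the force, the opening and the grip force at its end, in the units of the state.
- ctrl.get_state(): the state, without advancing time (a new reading comes with each control period).
- cams.read_camera(name): name is "scene" or "top" or "wrist"; returns a dict with "color" (480x640x3 uint8, red, green, blue), "fov_y" (degrees; the focal length in pixels is half the picture's height over the tangent of half this angle, whatever the lens; pixels are square), "cx", "cy" (the principal point, pixels), "origin" and "orientation" of the camera in the world; the wrist camera has in their place "T_tool_cam" (4x4, takes a point from camera to tool coordinates, whose origin is the TCP and whose axes are the flange's). Camera axes: x right, y up, looking along -z (the intrinsics and any distortion apply to the point x, -y, -z); pixel columns grow to the right and rows downward; lengths in m; the calibration is good to about 2 mm. A picture is of the moment at which its call begins: read the wrist's pose just before it. There is no depth.
- order.sign_off(): hands the job in; it is judged then, once.
The state is a dict: "time": time; "qpos": joint angles; "dq": joint speeds; "joint_efforts": joint torques, N m; "eef_pos": TCP position; "tcp_rot": TCP orientation; "contact_force": force on the tool from outside, world axes, zero at the start; "wrist_torque": the same for the moment, N m; "opening": opening from 0.0 (shut) to 1.0 (fully open); "finger_force": force on a finger pad.
Only numpy, scipy, OpenCV 4.12 (cv2) and the standard library are available. Lean on these libraries where they do the work, as an engineer would, in place of code of your own. Each camera call takes 0.05 s, during which the arm holds its last target. There are 200 camera calls.

## Task

The tall wooden wedge is stuck in its wire-straightener clamp. Work it loose with small side pulls, first one way and then the other, until both steel jaws have let go of it, then draw it straight up without forcing it and set it down in the low yellow tray. Leave the short wedge in the other clamp alone.

Things in the scene. Friction and masses are not known exactly. Their poses are not given: they have to be found in the camera images.
- tall_wedge_mid (a point): Tall wooden wedge, its centre, half-way up. 80 mm tall, z up, standing thin end down on its clamp's plate. Along x 52 mm wide at the top, 29 at the bottom; along y 30 mm thick, flat parallel sides, to be gripped above the jaws (top 35 mm). A 7.75 mm deep groove in each y side, 14 to 30 mm above the underside, takes a jaw's tooth: pulled straight up it stays caught. Axes as its clamp's. 55 to 115 g.
- tall_clamp: Fixed clamp of the tall wedge; origin on the bench under the wedge, z up; base plate 130 mm along y, 12 thick. Two jaws, tops 40 mm above the bench, on the wedge's +y and -y sides. The wedge pulled along y pushes that side's jaw back (4 N; it stays) to a hard stop at 11.5 mm. Each tooth catches 7 mm of the foot: push both jaws back 10 mm or more, return to the middle, lift. One is not enough.
- tray: Low open tray of yellow plastic, 180 (its x) x 150 (its y) x 35 mm high, walls and floor 4 mm, fixed to the bench; origin at the centre of its underside, z up. The only tray on the middle of the bench; the deep yellow bins at the edges are not meant.
- short_wedge_mid (a point): Centre of the short wooden wedge, half-way up: like the tall one but 52 mm tall, in a second clamp of the same kind. It is to be left as it is.
There are look-alikes about, which are no part of the job. What is shaped like the part that bears tall_wedge_mid but purple or turquoise is not meant.

How it is judged:
By the outcome, as a careful person would: the job done as asked, in the order asked, and still so for the second after the job is handed in, with the robot touching nothing.
It also fails if it takes over 42 s, if anything falls off the work surface, if the arm or the gripper's body presses on something with over 40 N, if the wrist force passes 120 N, or if a joint passes its speed limit or range.

## Working session

There is one attempt and no reset: what is moved stays moved. The work goes in short steps, Python scripts to look and compute and a tool call to move; the robot and the scene stay as the last step left them, time stands still between calls to the robot, and variables do not carry over. Pictures are saved under pics/ and viewed, at most 10 in all, crops included, and the job is handed in when it is done.

Besides the shell and the picture viewer there is one more tool, called after "Request:" as name(argument=value, ...) on one line, values as JSON. move_arm: Moves the arm, as the interface text tells. Its arguments: {"type":"object","properties":{"plan":{"type":"array","items":{"type":"number"}},"newtons":{"type":"number"}},"required":["plan"]}

```bash
mkdir -p pics; ls
cat > h.py <<'E'
import numpy as np, cv2
from plant import ctrl, cams, order
from scipy.spatial.transform import Rotation as R
def save(n,im): cv2.imwrite('pics/'+n+'.png',im[:,:,::-1])
def ray(c,u,v,o=None,q=None):
    f=240/np.tan(np.radians(c['fov_y'])/2)
    d=np.array([(u-c['cx'])/f,-(v-c['cy'])/f,-1.])
    return np.array(c['origin']),R.from_quat(c['orientation']).apply(d)
def plane(c,u,v,z):
    o,d=ray(c,u,v); return o+d*(z-o[2])/d[2]
E
python3 - <<'E'
from h import *
s=ctrl.get_state();print(s)
for n in('scene','top'):
    c=cams.read_camera(n);save(n,c['color']);np.save(n,c,allow_pickle=True)
    print({k:v for k,v in c.items() if k!='color'})
E
```

```text
pics
{'time': 0.0, 'qpos': array([-1.36298817e+00,  2.87186985e-01,  1.57817859e+00, -1.13495870e-06,
        1.27858147e+00, -1.50019496e-01]), 'dq': array([0.0008332 , 0.0011392 , 0.00011089, 0.0010538 , 0.00083504,
       0.00064715]), 'joint_efforts': array([ 1.70171870e-05, -4.05984664e+01, -2.92625266e+01, -1.46999441e-04,
        5.85648901e-03,  3.24617837e-06]), 'eef_pos': array([ 0.23629103, -0.63159326,  0.22993209]), 'tcp_rot': array([ 9.84036858e-01,  1.77960884e-01, -3.45525097e-05, -1.17668708e-03]), 'contact_force': array([-0.24736662, -0.26082122, -0.22757012]), 'wrist_torque': array([-0.03972823,  0.0158972 ,  0.03218111]), 'finger_force': 0.0, 'opening': 1.0005693106834868}
{'fov_y': 52.83915535136178, 'cx': 329.8101087888078, 'cy': 237.28030959045, 'origin': array([0.79707943, 0.60817255, 0.77715255]), 'orientation': array([0.10470057, 0.35984115, 0.89600964, 0.23815724])}
{'fov_y': 47.40636775667322, 'cx': 327.5265446549415, 'cy': 239.7085310796775, 'origin': array([0.41261072, 0.03259614, 1.12435302]), 'orientation': array([ 0.01827346, -0.02686977, -0.70023758,  0.71316999])}
```

View pics/scene.png

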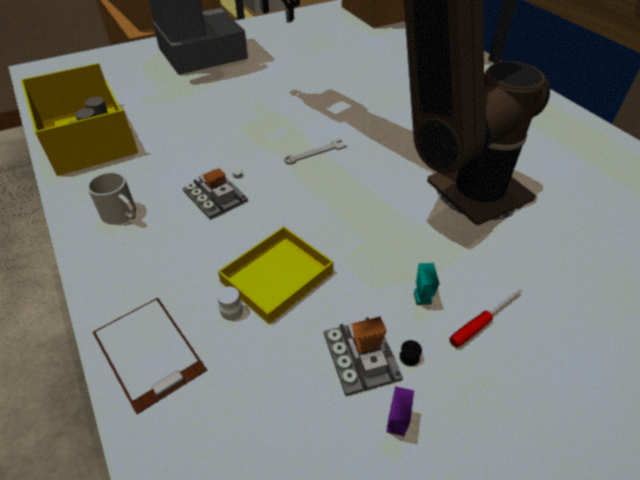

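View pics/top.png

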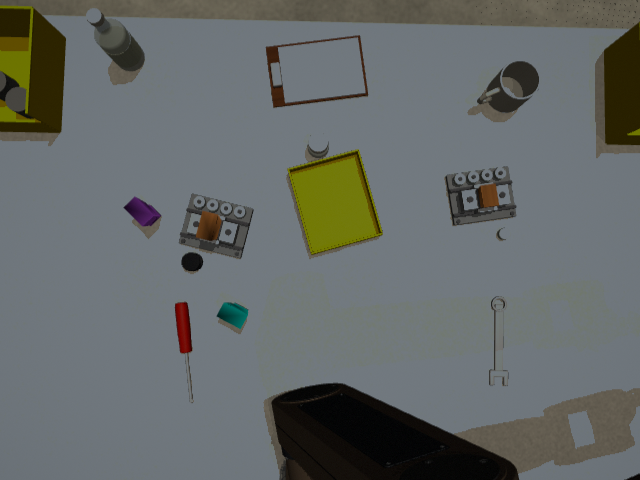

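The scene shows two clamps holding wooden wedges. One is at scene (368,335) / top (209,228), the other at scene (214,178) / top (488,195). The yellow tray is at top (335,203). The purple and turquoise look-alikes are at top (142,212) and (233,315). The left clamp (+y) looks like the tall one, which I'll confirm with a crop and measurements.

Run:
```python
from h import *
S=np.load('scene.npy',allow_pickle=True).item();T=np.load('top.npy',allow_pickle=True).item()
cr=lambda im,u,v:cv2.resize(im[v-40:v+40,u-50:u+50],(400,300),interpolation=cv2.INTER_CUBIC)
a,b=S['color'],T['color']
z=np.vstack([np.hstack([cr(a,366,345),cr(a,214,190)]),np.hstack([cr(b,215,225),cr(b,482,195)])])
save('crop',z[:600])
for n,c in(('S',S),('T',T)):
    h=cv2.cvtColor(c['color'],cv2.COLOR_RGB2HSV)
    for nm,lo,hi in(('wood',(3,120,60),(17,255,255)),('yel',(24,150,60),(34,255,255))):
        m=cv2.inRange(h,lo,hi)
        for k in cv2.findContours(m,cv2.RETR_EXTERNAL,2)[0]:
            if cv2.contourArea(k)>80: print(n,nm,cv2.contourArea(k),cv2.boundingRect(k),cv2.minAreaRect(k),cv2.approxPolyDP(k,4,True).reshape(-1,2).tolist())
```

```text
S wood 229.0 (181, 359, 25, 23) ((192.61534118652344, 370.42303466796875), (13.035454750061035, 23.297409057617188), 56.3099365234375) [[198, 359], [181, 372], [186, 381], [205, 370]]
S wood 232.0 (106, 355, 55, 58) ((130.96177673339844, 377.7970275878906), (65.26872253417969, 27.303953170776367), 57.52880859375) [[106, 355], [137, 412], [138, 404], [144, 407], [160, 398], [152, 390], [132, 401]]
S wood 552.0 (353, 319, 33, 34) ((369.6176452636719, 334.4706115722656), (29.831880569458008, 32.49977493286133), 75.96376037597656) [[380, 320], [353, 324], [360, 352], [366, 338], [383, 336]]
S wood 157.5 (204, 169, 21, 17) ((213.9000244140625, 175.8000030517578), (11.180339813232422, 19.677396774291992), 63.43495178222656) [[224, 174], [217, 169], [204, 177], [208, 185]]
S wood 639.5 (99, 0, 56, 41) ((122.85018920898438, 22.537626266479492), (64.63335418701172, 22.392059326171875), 33.38851547241211) [[99, 0], [129, 40], [154, 34], [151, 28], [137, 28], [109, 0]]
S yel 5054.5 (219, 227, 114, 88) ((275.7599182128906, 270.1962890625), (64.42977905273438, 101.97518157958984), 55.491477966308
[... 779 characters left out ...]
, 207], [498, 205]]
T wood 99.5 (269, 69, 15, 30) ((275.8154296875, 83.02307891845703), (29.520267486572266, 11.28715991973877), 82.87498474121094) [[269, 69], [272, 98], [283, 96], [282, 87], [272, 87]]
T yel 6480.0 (288, 150, 95, 105) ((334.6542663574219, 201.33677673339844), (89.59416961669922, 74.5719223022461), 74.35775756835938) [[358, 150], [288, 169], [312, 254], [382, 233]]
T yel 340.0 (0, 99, 41, 24) ((15.542454719543457, 118.52359008789062), (46.136077880859375, 19.425716400146484), 29.05460548400879) [[0, 99], [0, 121], [40, 122], [12, 111]]
T yel 1455.0 (0, 6, 34, 108) ((16.5, 59.5), (107.0, 33.0), 90.0) [[0, 6], [30, 9], [28, 37], [0, 37], [0, 70], [26, 89], [27, 113], [33, 8]]
```

View pics/crop.png

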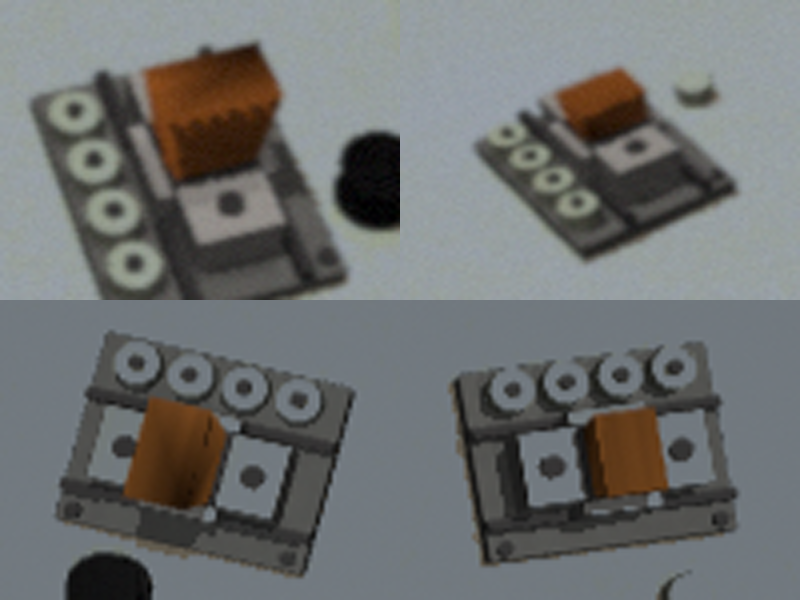

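The crops confirm it: the wedge at top (209,228) / scene (368,335) stands clearly taller and shows a tall side face above the jaws. The one at top (488,195) barely clears its jaws, so it is the short wedge. Next I'll measure positions.

Run:
```python
from h import *
np.set_printoptions(precision=4,suppress=True)
S=np.load('scene.npy',allow_pickle=True).item();T=np.load('top.npy',allow_pickle=True).item()
P=np.array([plane(T,165+a/4,185+(b-300)/4,.012) for a,b in((108,332),(355,385),(303,575),(57,520))])
print(P,P.mean(0),np.linalg.norm(np.diff(P,axis=0,append=P[:1]),axis=1))
for a,b in((0,1),(3,2)): d=P[a]-P[b];print('clamp y ang',np.degrees(np.arctan2(d[1],d[0])))
Q=np.array([plane(T,*p,.035) for p in((358,150),(288,169),(312,254),(382,233))])
print('tray',Q,Q.mean(0),np.linalg.norm(np.diff(Q,axis=0,append=Q[:1]),axis=1))
# wedge-top corners in scene crop -> z from both heights
for p in((145,70),(255,45),(280,92),(168,125)): print('scene top corner',plane(S,316+p[0]/4,305+p[1]/4,.092))
for p in((152,398),(205,410),(182,507),(125,497)): print('top top corner',plane(T,165+p[0]/4,185+(p[1]-300)/4,.092))
```

```text
[[0.5743 0.2984 0.012 ]
 [0.5495 0.1717 0.012 ]
 [0.452  0.1955 0.012 ]
 [0.4776 0.321  0.012 ]] [0.5134 0.2466 0.012 ] [0.1291 0.1004 0.1281 0.0993]
clamp y ang 78.93450197131384
clamp y ang 78.44798015010578
tray [[ 0.6651 -0.0383  0.035 ]
 [ 0.6234  0.102   0.035 ]
 [ 0.4533  0.0504  0.035 ]
 [ 0.4979 -0.0888  0.035 ]] [0.5599 0.0063 0.035 ] [0.1464 0.1778 0.1462 0.1746]
scene top corner [0.5223 0.2326 0.092 ]
scene top corner [0.4747 0.245  0.092 ]
scene top corner [0.4789 0.2698 0.092 ]
scene top corner [0.5284 0.2601 0.092 ]
top top corner [0.5316 0.2574 0.092 ]
top top corner [0.5264 0.2322 0.092 ]
top top corner [0.4802 0.2417 0.092 ]
top top corner [0.4844 0.2686 0.092 ]
```

Request:
move_arm(plan=[22, 40, 0, 0, 0, -3.2, 85, 22, 40, 0, 0, 0, -3.2, 85, 22, 40, 0, 0, 0, -3.2, 85, 22, 40, 0, 0, 0, -3.2, 85, 22, 40, 0, 0, 0, -3.2, 85, 22, 40, 0, 0, 0, -3.2, 85, 22, 40, 0, 0, 0, -3.2, 85, 22, 40, 0, 0, 0, -3.2, 85, 22, 40, 0, 0, 0, -3.2, 85, 22, 40, 0, 0, 0, -3, 85])

```text
time: 1.1
eef_pos: [0.4567, -0.2303, 0.231]
tcp_rot: [0.995, -0.1, -0.0, -0.0]
contact_force: [0.3, -1.0, -0.4]
opening: 0.992
finger_force: 0.0
```

Request:
move_arm(plan=[5, 48, 0, 0, 0, 0, 85, 5, 48, 0, 0, 0, 0, 85, 5, 48, 0, 0, 0, 0, 85, 5, 48, 0, 0, 0, 0, 85, 5, 48, 0, 0, 0, 0, 85, 5, 48, 0, 0, 0, 0, 85, 5, 48, 0, 0, 0, 0, 85, 5, 48, 0, 0, 0, 0, 85, 5, 48, 0, 0, 0, 0, 85, 2, 49, 0, 0, 0, 0, 85, 0, 0, 0, 0, 0, 0, 85])

```text
time: 2.2
eef_pos: [0.5024, 0.2536, 0.2307]
tcp_rot: [0.995, -0.095, -0.001, -0.001]
contact_force: [0.0, -0.7, -1.3]
opening: 0.994
finger_force: 0.0
```

```bash
cat >> h.py <<'E'
def wrist():
    s=ctrl.get_state(); c=cams.read_camera('wrist'); M=np.array(c['T_tool_cam'])
    r=R.from_quat(s['tcp_rot'])
    c['origin']=s['eef_pos']+r.apply(M[:3,3]); c['orientation']=(r*R.from_matrix(M[:3,:3])).as_quat()
    return s,c
E
python3 - <<'E'
from h import *
s,c=wrist();np.save('w1',c);save('w1',c['color']);print(s['time'],s['eef_pos'],s['tcp_rot'],s['qpos'],s['contact_force'],c['T_tool_cam'],c['fov_y'],R.from_quat(s['tcp_rot']).as_matrix()[:,1])
E
```

```text
2.2 [0.5024153  0.25360006 0.2307346 ] [ 9.95440060e-01 -9.53846931e-02 -5.63984509e-04 -7.27901639e-04] [2.86392650e-01 4.06040590e-02 1.85626498e+00 1.86952000e-03
 1.24522826e+00 2.04765050e+00] [ 0.02339113 -0.74609634 -1.33846411] [[ 5.80761099e-05  9.55802481e-01  2.94009547e-01  7.50522116e-02]
 [ 9.99999889e-01  8.20821458e-05 -4.64374110e-04  2.57689412e-04]
 [-4.67982861e-04  2.94009542e-01 -9.55802370e-01 -1.43450477e-01]
 [ 0.00000000e+00  0.00000000e+00  0.00000000e+00  1.00000000e+00]] 67.30614695653574 [-0.18990031 -0.98180246 -0.00134157]
```

View pics/w1.png

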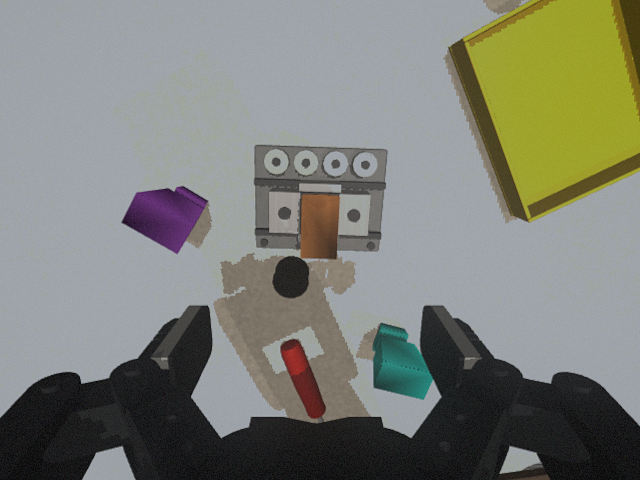

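The wrist view shows the tall wedge's top at (320,226), its clamp plate spanning columns 255–387, and the tray at upper right. Now measuring its edges.

Run:
```python
from h import *
np.set_printoptions(precision=4,suppress=True)
c=np.load('w1.npy',allow_pickle=True).item()
h=cv2.cvtColor(c['color'],cv2.COLOR_RGB2HSV)
m=cv2.inRange(h,(3,120,60),(17,255,255));m[:,:270]=0;m[:,360:]=0;m[:185]=0;m[262:]=0
k=max(cv2.findContours(m,cv2.RETR_EXTERNAL,2)[0],key=cv2.contourArea)
print(cv2.minAreaRect(k),cv2.approxPolyDP(k,3,True).reshape(-1,2).tolist())
p=cv2.boxPoints(cv2.minAreaRect(k))
W=np.array([plane(c,*q,.092) for q in p]);print(W,W.mean(0),np.linalg.norm(np.diff(W,axis=0,append=W[:1]),axis=1))
P=np.array([plane(c,*q,.012) for q in((255,146),(387,149),(381,250),(256,249))]);print(P,P.mean(0))
for a,b in((0,1),(3,2)): d=P[a]-P[b];print(np.linalg.norm(d),np.degrees(np.arctan2(d[1],d[0])))
for r in(200,210,220,230,240,250): x=np.where(m[r])[0];print(r,x.min(),x.max())
```

```text
((320.0, 225.5), (63.0, 38.0), 90.0) [[303, 195], [301, 256], [328, 257], [327, 244], [335, 242], [336, 247], [339, 198]]
[[0.5318 0.2595 0.092 ]
 [0.5261 0.2302 0.092 ]
 [0.4744 0.2391 0.092 ]
 [0.4803 0.2701 0.092 ]] [0.5032 0.2497 0.092 ] [0.0299 0.0525 0.0315 0.0525]
[[0.5736 0.2998 0.012 ]
 [0.5465 0.1743 0.012 ]
 [0.4448 0.1942 0.012 ]
 [0.471  0.3239 0.012 ]] [0.509 0.248 0.012]
0.1283895644177349 77.79821911647527
0.13224089269627437 78.59021245751391
200 302 338
210 301 338
220 301 337
230 301 337
240 301 336
250 301 326
```

Request:
move_arm(plan=[0, 0, -30, 0, 0, 0, 85, 0, 0, -30, 0, 0, 0, 85, 0, 0, 0, 0, 0, 0, 85, 0, 0, 0, 0, 0, 0, 85])

```text
time: 2.65
eef_pos: [0.5032, 0.2478, 0.171]
tcp_rot: [0.995, -0.099, -0.001, 0.0]
contact_force: [0.3, -0.1, 1.3]
opening: 0.997
finger_force: 0.0
```

Run:
```python
from h import *
np.set_printoptions(precision=4,suppress=True)
s,c=wrist();save('w2',c['color']);r=R.from_quat(s['tcp_rot']);print(s['time'],s['eef_pos'],r.as_matrix(),s['dq'])
h=cv2.cvtColor(c['color'],cv2.COLOR_RGB2HSV)
m=cv2.inRange(h,(3,120,60),(17,255,255))
for k in cv2.findContours(m,cv2.RETR_EXTERNAL,2)[0]:
  if cv2.contourArea(k)>800:
    print(cv2.minAreaRect(k))
    p=cv2.boxPoints(cv2.minAreaRect(k))
    W=np.array([plane(c,*q,.092) for q in p]);print(W,W.mean(0),r.inv().apply(W.mean(0)-s['eef_pos']),np.linalg.norm(np.diff(W,axis=0,append=W[:1]),axis=1))
```

```text
2.65 [0.5032 0.2478 0.171 ] [[ 0.9804 -0.1972 -0.0016]
 [-0.1972 -0.9804 -0.0006]
 [-0.0014  0.0009 -1.    ]] [ 0.0025 -0.0247 -0.0467 -0.0001 -0.0044  0.0009]
((311.4264221191406, 249.25344848632812), (46.18720245361328, 82.39592742919922), 1.1233028173446655)
[[0.4802 0.2713 0.092 ]
 [0.535  0.2579 0.092 ]
 [0.5287 0.2296 0.092 ]
 [0.4734 0.2409 0.092 ]] [0.5043 0.2499 0.092 ] [ 0.0008 -0.0024  0.079 ] [0.0564 0.029  0.0565 0.0311]
```

Request:
move_arm(plan=[0.5, 2.3, -10, 0, 0, 0, 85, 0, 0, -30, 0, 0, 0, 85, 0, 0, -30, 0, 0, 0, 85, 0, 0, -30, 0, 0, 0, 85, 0, 0, -18, 0, 0, 0, 85, 0, 0, 0, 0, 0, 0, 85, 0, 0, 0, 0, 0, 0, 60, 0, 0, 0, 0, 0, 0, 45], newtons=50)

```text
time: 3.5
eef_pos: [0.5055, 0.2515, 0.0554]
tcp_rot: [0.995, -0.098, 0.002, -0.001]
contact_force: [0.1, 0.5, 0.1]
opening: 0.691
finger_force: 0.0
```

Request:
move_arm(plan=[0, 0, 0, 0, 0, 0, 36, 0, 0, 0, 0, 0, 0, 30, 0, 0, 0, 0, 0, 0, 22, 0, 0, 0, 0, 0, 0, 15, 0, 0, 0, 0, 0, 0, 15, 0, 0, 0, 0, 0, 0, 15])

```text
time: 4.1
eef_pos: [0.5049, 0.2511, 0.0548]
tcp_rot: [0.995, -0.098, 0.001, -0.0]
contact_force: [-0.8, -1.8, 6.2]
opening: 0.346
finger_force: 49.6
```

Request:
move_arm(plan=[0.4, 2, 0, 0, 0, 0, 15, 0.4, 2, 0, 0, 0, 0, 15, 0.4, 2, 0, 0, 0, 0, 15, 0.4, 2, 0, 0, 0, 0, 15, 0, 0, 0, 0, 0, 0, 15, 0, 0, 0, 0, 0, 0, 15])

```text
time: 4.7
eef_pos: [0.5064, 0.2574, 0.0549]
tcp_rot: [0.995, -0.098, 0.001, 0.002]
contact_force: [-2.5, -7.1, 8.5]
opening: 0.346
finger_force: 50.3
```

Request:
move_arm(plan=[0.4, 2, 0, 0, 0, 0, 15, 0.2, 1, 0, 0, 0, 0, 15, 0, 0, 0, 0, 0, 0, 15, 0, 0, 0, 0, 0, 0, 15])

```text
time: 5.1
eef_pos: [0.507, 0.2603, 0.0549]
tcp_rot: [0.995, -0.098, 0.001, 0.002]
contact_force: [-1.4, -7.3, 7.6]
opening: 0.347
finger_force: 50.4
```

Request:
move_arm(plan=[0.2, 1, 0, 0, 0, 0, 15, 0, 0, 0, 0, 0, 0, 15, 0, 0, 0, 0, 0, 0, 15])

```text
time: 5.4
eef_pos: [0.5072, 0.2612, 0.0549]
tcp_rot: [0.995, -0.098, 0.001, 0.002]
contact_force: [-1.2, -7.8, 7.4]
opening: 0.346
finger_force: 50.4
```

Request:
move_arm(plan=[0.2, 1, 0, 0, 0, 0, 15, 0, 0, 0, 0, 0, 0, 15, 0, 0, 0, 0, 0, 0, 15])

```text
time: 5.7
eef_pos: [0.5074, 0.2622, 0.0549]
tcp_rot: [0.995, -0.098, 0.001, 0.002]
contact_force: [-1.3, -7.4, 8.1]
opening: 0.347
finger_force: 50.4
```

Request:
move_arm(plan=[0.2, 1, 0, 0, 0, 0, 15, 0, 0, 0, 0, 0, 0, 15, 0, 0, 0, 0, 0, 0, 15])

```text
time: 6.0
eef_pos: [0.5075, 0.2626, 0.0549]
tcp_rot: [0.995, -0.098, 0.0, 0.003]
contact_force: [-2.3, -9.7, 9.5]
opening: 0.342
finger_force: 50.7
```

Force rose and motion stopped, so the +y jaw is at its hard stop. Now the other way.

Request:
move_arm(plan=[-0.4, -2, 0, 0, 0, 0, 15, -0.6, -3, 0, 0, 0, 0, 15, -0.6, -3, 0, 0, 0, 0, 15, -0.6, -3, 0, 0, 0, 0, 15, -0.4, -2, 0, 0, 0, 0, 15, -0.4, -2, 0, 0, 0, 0, 15, -0.4, -2, 0, 0, 0, 0, 15, -0.4, -2, 0, 0, 0, 0, 15, 0, 0, 0, 0, 0, 0, 15, 0, 0, 0, 0, 0, 0, 15])

```text
time: 7.0
eef_pos: [0.5044, 0.248, 0.0548]
tcp_rot: [0.995, -0.099, 0.002, -0.002]
contact_force: [1.0, 4.6, 4.7]
opening: 0.344
finger_force: 50.0
```

Request:
move_arm(plan=[-0.4, -2, 0, 0, 0, 0, 15, -0.2, -1, 0, 0, 0, 0, 15, 0, 0, 0, 0, 0, 0, 15, 0, 0, 0, 0, 0, 0, 15])

```text
time: 7.4
eef_pos: [0.5038, 0.2452, 0.0548]
tcp_rot: [0.995, -0.099, 0.002, -0.003]
contact_force: [1.9, 6.5, 4.3]
opening: 0.348
finger_force: 50.0
```

Request:
move_arm(plan=[-0.4, -2, 0, 0, 0, 0, 15, -0.4, -2, 0, 0, 0, 0, 15, 0, 0, 0, 0, 0, 0, 15, 0, 0, 0, 0, 0, 0, 15])

```text
time: 7.8
eef_pos: [0.5029, 0.2413, 0.0548]
tcp_rot: [0.995, -0.099, 0.002, -0.003]
contact_force: [1.2, 6.2, 4.5]
opening: 0.347
finger_force: 50.1
```

Request:
move_arm(plan=[-0.2, -1, 0, 0, 0, 0, 15, 0, 0, 0, 0, 0, 0, 15, 0, 0, 0, 0, 0, 0, 15])

```text
time: 8.1
eef_pos: [0.5027, 0.2404, 0.0548]
tcp_rot: [0.995, -0.099, 0.002, -0.003]
contact_force: [0.9, 6.5, 5.0]
opening: 0.345
finger_force: 50.1
```

Request:
move_arm(plan=[-0.2, -1, 0, 0, 0, 0, 15, 0, 0, 0, 0, 0, 0, 15, 0, 0, 0, 0, 0, 0, 15])

```text
time: 8.4
eef_pos: [0.5025, 0.2394, 0.0548]
tcp_rot: [0.995, -0.099, 0.002, -0.003]
contact_force: [0.4, 7.2, 4.9]
opening: 0.347
finger_force: 50.1
```

Request:
move_arm(plan=[-0.2, -1, 0, 0, 0, 0, 15, 0, 0, 0, 0, 0, 0, 15, 0, 0, 0, 0, 0, 0, 15])

```text
time: 8.7
eef_pos: [0.5023, 0.2387, 0.0548]
tcp_rot: [0.995, -0.1, 0.002, -0.003]
contact_force: [1.0, 8.5, 5.1]
opening: 0.349
finger_force: 50.3
```

Request:
move_arm(plan=[-0.2, -1, 0, 0, 0, 0, 15, 0, 0, 0, 0, 0, 0, 15, 0, 0, 0, 0, 0, 0, 15])

```text
time: 9.0
eef_pos: [0.5023, 0.2386, 0.0548]
tcp_rot: [0.995, -0.1, 0.002, -0.004]
contact_force: [1.7, 11.1, 3.9]
opening: 0.339
finger_force: 50.5
```

Both hard stops were found at y = 0.2626 and 0.2386. That span of 24.5 mm matches 2×11.5 plus the tooth play. Returning to the middle at y ≈ 0.2506.

Request:
move_arm(plan=[0.6, 3, 0, 0, 0, 0, 15, 0.6, 3, 0, 0, 0, 0, 15, 0.6, 3, 0, 0, 0, 0, 15, 0.6, 3, 0, 0, 0, 0, 15, 0.3, 1.6, 0, 0, 0, 0, 15, 0, 0, 0, 0, 0, 0, 15, 0, 0, 0, 0, 0, 0, 15])

```text
time: 9.7
eef_pos: [0.5044, 0.2477, 0.0548]
tcp_rot: [0.995, -0.098, 0.001, 0.001]
contact_force: [-1.4, -3.1, 8.8]
opening: 0.347
finger_force: 50.5
```

Request:
move_arm(plan=[0.6, 2.9, 1, 0, 0, 0, 15, 0, 0, 0, 0, 0, 0, 15, 0, 0, 0, 0, 0, 0, 15])

```text
time: 10.0
eef_pos: [0.5044, 0.2513, 0.0548]
tcp_rot: [0.995, -0.098, 0.0, 0.0]
contact_force: [-0.2, -2.3, 5.9]
opening: 0.347
finger_force: 50.2
```

Request:
move_arm(plan=[0, -0.6, 2, 0, 0, 0, 15, 0, 0, 2, 0, 0, 0, 15, 0, 0, 2, 0, 0, 0, 15, 0, 0, 2, 0, 0, 0, 15, 0, 0, 2, 0, 0, 0, 15, 0, 0, 0, 0, 0, 0, 15])

```text
time: 10.6
eef_pos: [0.5042, 0.2511, 0.0646]
tcp_rot: [0.995, -0.098, 0.0, -0.0]
contact_force: [0.0, -0.4, -0.4]
opening: 0.348
finger_force: 49.5
```

Request:
move_arm(plan=[0, 0, 5, 0, 0, 0, 15, 0, 0, 10, 0, 0, 0, 15, 0, 0, 10, 0, 0, 0, 15, 0, 0, 15, 0, 0, 0, 15, 0, 0, 20, 0, 0, 0, 15, 0, 0, 20, 0, 0, 0, 15, 0, 0, 10, 0, 0, 0, 15, 0, 0, 0, 0, 0, 0, 15])

```text
time: 11.4
eef_pos: [0.5054, 0.2514, 0.1572]
tcp_rot: [0.995, -0.098, 0.002, -0.001]
contact_force: [0.5, 0.4, -0.1]
opening: 0.347
finger_force: 49.4
```

Request:
move_arm(plan=[3, -10, 0, 0, 0, 0, 15, 6, -25, 0, 0, 0, 0, 15, 7, -30, 0, 0, 0, 0, 15, 8, -35, 0, 0, 0, 0, 15, 8, -35, 0, 0, 0, 0, 15, 8, -35, 0, 0, 0, 0, 15, 7, -30, 0, 0, 0, 0, 15, 5, -25, 0, 0, 0, 0, 15, 3, -15, 0, 0, 0, 0, 15, 1, -5, 0, 0, 0, 0, 15, 0, 0, 0, 0, 0, 0, 15, 0, 0, 0, 0, 0, 0, 15])

```text
time: 12.6
eef_pos: [0.5596, 0.0068, 0.1539]
tcp_rot: [0.995, -0.098, -0.0, -0.0]
contact_force: [-0.0, 0.5, -0.9]
opening: 0.349
finger_force: 49.5
```

Run:
```python
from h import *
s,c=wrist();save('w3',c['color']);print(s['time'],s['eef_pos'],s['contact_force'],s['opening'])
t=cams.read_camera('scene')['color'];save('s3',t[150:420,150:510])
```

```text
12.6 [0.55960748 0.00676536 0.15391519] [-0.04802448  0.54309249 -0.91299526] 0.34899886372513317
```

View pics/s3.png

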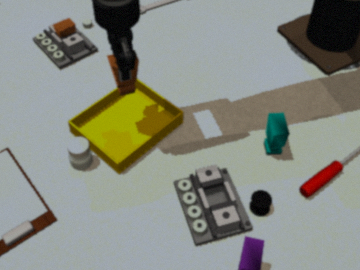

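The wedge is held over the tray at crop (122,75), and its clamp at (212,200) is empty with both jaws pushed back. Lowering it now.

Request:
move_arm(plan=[0, 0, -15, 0, 0, 0, 15, 0, 0, -30, 0, 0, 0, 15, 0, 0, -30, 0, 0, 0, 15, 0, 0, -15, 0, 0, 0, 15, 0, 0, -8, 0, 0, 0, 15, 0, 0, -4, 0, 0, 0, 15, 0, 0, 0, 0, 0, 0, 15, 0, 0, 0, 0, 0, 0, 15])

```text
time: 13.5
eef_pos: [0.5611, 0.0058, 0.0536]
tcp_rot: [0.995, -0.098, 0.001, 0.0]
contact_force: [0.4, -0.8, -0.2]
opening: 0.346
finger_force: 49.4
```

Request:
move_arm(plan=[0, 0, -2, 0, 0, 0, 15, 0, 0, -2, 0, 0, 0, 15, 0, 0, 0, 0, 0, 0, 15])

```text
time: 13.8
eef_pos: [0.56, 0.0059, 0.0484]
tcp_rot: [0.995, -0.098, 0.0, -0.0]
contact_force: [0.2, 0.7, -0.8]
opening: 0.344
finger_force: 49.4
```

Request:
move_arm(plan=[0, 0, -1, 0, 0, 0, 15, 0, 0, -1, 0, 0, 0, 15, 0, 0, 0, 0, 0, 0, 15, 0, 0, 0, 0, 0, 0, 15])

```text
time: 14.2
eef_pos: [0.5602, 0.0059, 0.0468]
tcp_rot: [0.995, -0.098, 0.0, 0.0]
contact_force: [-2.8, 0.3, 3.6]
opening: 0.348
finger_force: 49.6
```

Request:
move_arm(plan=[0, 0, 0, 0, 0, 0, 29, 0, 0, 0, 0, 0, 0, 32, 0, 0, 0, 0, 0, 0, 36, 0, 0, 0, 0, 0, 0, 45, 0, 0, 0, 0, 0, 0, 60, 0, 0, 0, 0, 0, 0, 75, 0, 0, 0, 0, 0, 0, 80], newtons=20)

```text
time: 14.9
eef_pos: [0.56, 0.006, 0.0462]
tcp_rot: [0.995, -0.098, -0.0, -0.0]
contact_force: [0.1, 0.3, -1.0]
opening: 0.938
finger_force: 0.0
```

Request:
move_arm(plan=[0, 0, 10, 0, 0, 0, 80, 0, 0, 20, 0, 0, 0, 80, 0, 0, 30, 0, 0, 0, 80, 0, 0, 40, 0, 0, 0, 80, 0, 0, 40, 0, 0, 0, 80, 0, -40, 10, 0, 0, 0, 80, 0, -40, 0, 0, 0, 0, 80, 0, -40, 0, 0, 0, 0, 80, 0, -40, 0, 0, 0, 0, 80, 0, 0, 0, 0, 0, 0, 80, 0, 0, 0, 0, 0, 0, 80])

```text
time: 16.0
eef_pos: [0.5599, -0.1547, 0.1969]
tcp_rot: [0.995, -0.099, 0.0, -0.0]
contact_force: [-0.0, 0.6, -0.7]
opening: 0.933
finger_force: 0.0
```

Run:
```python
from h import *
s=ctrl.get_state();print(s['time'],s['eef_pos'],s['contact_force'],s['opening'])
a=cams.read_camera('scene')['color'][150:420,150:450];b=cams.read_camera('top')['color'][110:380,160:540]
save('end',np.hstack([a,b]))
```

```text
16.0 [ 0.55992304 -0.15468177  0.19688551] [-0.02497082  0.5715617  -0.7202793 ] 0.9326606452379463
```

View pics/end.png

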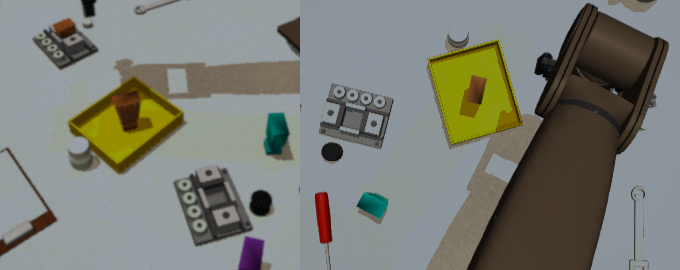

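The tall wedge stands upright in the tray at scene crop (127,110). Its clamp is empty, the short wedge is untouched at (65,28), and the gripper is clear.

```bash
python3 -c "
from plant import order
print(order.sign_off())"
```

```text
the job is handed in; nothing more can be done
None
```

I worked the tall wedge loose to both jaw stops, lifted it out with almost no force and stood it upright in the low yellow tray; the short wedge was left alone, and the job was handed in at about 16 s.

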